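# Lock the green bayonet plug into the bioreactor port

### The arm

A 6-joint arm with a two-finger parallel gripper is mounted at the origin on the work surface. World frame = base frame: x ahead of the robot, y to its left, z up, the work surface at z = 0. Lengths are in m, angles in rad, forces in N, time in s.
With the tool pointing down it reaches from about 0.25 to 0.775 m from the base axis. Payload 8.9 kg.
Tool frame: the origin (TCP) lies at the very end of the fingers, on their centre line; the grasp point (between the pads) lies 19 mm behind it (r.grip_point_offset is the distance from the TCP to the grasp point, in m); x points along the fingers, z is the direction in which the jaws open and shut, and the axes are right-handed (so a half turn about x gives the same grasp; the last joint's range is limited). The gripper opens to 85 mm and grips with 20 to 120 N. Pads are 22 mm wide; open, the fingers measure 114 mm over their backs; the gripper's body (76 mm by 85 mm) begins 54 mm behind the grasp point. The pads swing forward as they close: fully open they stand 13 mm farther back than shut.
Start: joints at [0.965, 0.291, -0.153, 1.127, 0, 1.431], TCP at [0.236, 0.469, 0.231] pointing down, gripper open.
Joint ranges: [-2.52, 2.52], [-0.91, 1.74], [-1.3, 1.37], [-1.96, 2.02], [-1.52, 1.47], [-3.14, 3.14]. Speed limits (rad/s): [2.22, 2.22, 2.79, 3.14, 3.14, 3.14].

### API

Orientations are given as a 3x3 rotation matrix whose columns are the frame's x, y, z axes.
In Python, from rig import r gives the robot as it stands.
- The arm moves only by the tool servo_tool, never from a script. Its argument "series" is a list of rows, each an object of numbers: "dx", "dy", "dz": the shift along the tool's x, y, z in m; "rx", "ry", "rz": the turn, a rotation vector about the tool's x, y, z in degrees; "fingers": the finger opening in m, from 0 to 0.0854. A call has 1 to 20 rows; each row shifts and turns the commanded pose from where the row before left it, along the tool's axes as they then stand; what a row does not reach is not made up. A row lasts 1/12 s, in which the tool goes at most 41.7 mm and 7.16 degrees, less where a joint would pass 70% of its speed; a pose out of reach is approached as far as the arm can. A call is refused whole if a number of a shift passes 0.0417 or a number of a turn 7.16, either way. A call with a gripper value outside its range is refused whole. The fingers move at their own pace and stop on an object; "squeeze" is the grip in N (left out, the last holds). Time passes only in rows, so rows that do not move let the fingers close. It gives the time, the measured TCP pose, the force and the opening at its end, in the units of the state.
- r.read_state(): the state, without advancing time (a new reading comes with each control period).
- r.grab_frame(name): name is "scene" or "top" or "wrist"; returns the picture (400x640x3 uint8, blue, green, red); there is no depth.
- r.camera_info(name): a dict with "mtx" (3x3 intrinsics, pixels), "world_to_cam" (4x4, takes a point from world to camera coordinates); the wrist camera has in their place "T_tool_cam" (4x4, takes a point from camera to tool coordinates, whose origin is the TCP and whose axes are the tool frame's). Camera axes: x right, y down, z forward; pixel columns grow to the right and rows downward; lengths in m; the calibration is good to about 2 mm. A picture is of the moment at which its call begins: read the wrist's pose just before it. camera_info takes no time and is no camera call.
- r.sign_off(): hands the job in, once; it reports no verdict.
The state is a dict: "time_s": time; "joint_pos": joint angles; "joint_velocities": joint speeds; "tau": joint torques, N m; "position": TCP position; "ee_rot": TCP orientation; "ft_force": force on the tool from outside, world axes, zero at the start; "moment": the same for the moment, N m; "grip_width": finger opening in m.
Only numpy, scipy, OpenCV 4.12 (cv2) and the standard library are available. Lean on these libraries where they do the work, as an engineer would, in place of code of your own. Each camera call takes 0.05 s, during which the arm holds its last target. There are 200 camera calls.

### The job

Take the plug with the green grip from its rack, set it upright in the open bayonet port on top of the small bioreactor, press it down against its spring and twist it about a quarter turn clockwise (seen from above) until it clicks up into its locked place, then let go. The port may be turned up to about 40 degrees either way from the vessel's marked direction, so feel for its slots gently: the port is delicate and must never take more than about 40 newtons. Leave the other plugs and everything else on the bench where they are.

Things in the scene. Friction and masses are not known exactly. Their poses are not given: they have to be found in the camera images.
- plug: Bayonet plug to fit, about 110 g. Origin: centre of the underside of its round steel flange (42 mm across, z 0 to 5 mm); z up its axis. Below the flange a round stem 19.5 mm across, tapering from z -19 to its 11 mm tip at z -26 mm. A half turn about z gives the same plug. It hangs in its rack by the flange.
- plug_grip (a point): Centre of the plug's green grip block, 22.5 mm above the plug's origin: 40 mm along x, 20 mm along y, 35 mm tall (z 5 to 40 mm over the origin), a yellow line on top along x. Take it across the 20 mm.
- plug_lugs (a point): Centre of the plug's two lugs, 13 mm below its origin: one round steel pin 8 mm thick through the stem along the plug's x, 30 mm tip to tip (z -17 to -9 mm from the origin).
- port_rim (a point): Centre of the port's top rim, 156 mm above the bench, z up, x = the vessel's marked direction. Steel port 44 mm across, 26 mm tall, bore 22 mm. Two opposite slots 11 mm wide take the lugs within 5 degrees. The slot line lies along this x give or take 40 degrees, anew each time, then stays fixed; white marks on the rim show the slots, green marks the locked direction.
- port_bottom (a point): The same point as port_rim, for the plug's travel. Plug origin over it: 17 mm = lugs hard on the rim beside the slots; in the slots it sinks on against a spring plunger, 0.4 N per mm below 17 mm (7 N at the bottom); 0 mm = hard bottom, flange on rim. It turns only below 2 mm and only clockwise from above, 80 degrees from the slots (5 degrees play), to a hard stop.
- port_locked (a point): Where the plug's origin stands when locked, 5 mm over port_rim on the axis. At the 80 degree stop the spring lifts the released plug 3 mm into two lock pockets, which hold it against turning back and pulling out. Not turned far enough, it stays lower (2 mm or less); not caught by the lugs, it stands at 13 mm or more.
- vessel: Small bioreactor fixed to the bench: white base 160 mm square, orange jacket, round steel head plate 148 mm across with its top 130 mm above the bench, the port in its middle, four stubs 12 mm high 56 mm from the middle. Origin: centre of its underside, axes as port_rim. It carries the port.
- rack: Grey block fixed on the bench, 75 mm (x) by 260 mm (y) by 36 mm tall, origin at the centre of its underside, three wells 35 mm wide and 30 mm deep in a row along y, 85 mm apart. Three plugs stand in them with their flanges on its top, in any order.
- plug_black: A plug like the green one but with a black grip; leave it.
- plug_white: A plug like the green one but with a white grip; leave it.
- reagent: Reagent bottle, 70 mm across, 150 mm tall, origin under its centre; leave it.
- jar: Amber jar, 50 mm across, 70 mm tall, origin under its centre; leave it.
- beaker: Glass beaker, 70 mm across, 85 mm tall, origin under its centre; leave it.
- screwdriver: Screwdriver lying on the bench; leave it.
- mouse: Black computer mouse, 105 by 60 by 25 mm, origin under its centre; leave it.
Not all that is in view belongs to the job. Leave any blue or brown look-alike of the plug alone.

How it is judged:
By the outcome, as a careful person would: the job done as asked, in the order asked, and still so for the second after the job is handed in, with the robot touching nothing.
It also fails if it takes over 72 s, if anything falls off the work surface, if the arm or the gripper's body presses on something with over 40 N, if the wrist force passes 120 N, or if a joint passes its speed limit or range.

## Working session

There is one attempt and no reset: what is moved stays moved. The work goes in short steps, Python scripts to look and compute and a tool call to move; the robot and the scene stay as the last step left them, time stands still between calls to the robot, and variables do not carry over. Pictures are saved under pics/ and viewed, about 8 in all and at most 12, crops included, and the job is handed in when it is done.

Besides the shell and the picture viewer there is one more tool, called as name(argument=value, ...) on one line, values as JSON. servo_tool: Moves the arm, as the interface text tells. Its arguments: {"type":"object","properties":{"series":{"type":"array","items":{"type":"object","properties":{"dx":{"type":"number"},"dy":{"type":"number"},"dz":{"type":"number"},"rx":{"type":"number"},"ry":{"type":"number"},"rz":{"type":"number"},"fingers":{"type":"number"}}}},"squeeze":{"type":"number"}},"required":["series"]}

```bash
mkdir -p pics; python3 - <<'E'
from rig import r
import cv2,numpy as np
s=r.read_state();print(s['time_s'],s['position'],s['ee_rot'],s['grip_width'],r.grip_point_offset)
for n in("scene","top"):
    cv2.imwrite(f'pics/{n}.png',r.grab_frame(n));c=r.camera_info(n);print(n,c['mtx'],c['world_to_cam'])
print(r.camera_info('wrist'))
a=cv2.imread('pics/scene.png');b=cv2.imread('pics/top.png')
E
```

```text
0.0 [0.23600316 0.46846811 0.23074024] [[-7.48389476e-04 -8.93005389e-01  4.50045347e-01]
 [-1.05119710e-03  4.50045927e-01  8.93004792e-01]
 [-9.99999167e-01  1.95229025e-04 -1.27553431e-03]] 0.08516273327139078 0.0187
scene [[391.43331482   0.         316.569009  ]
 [  0.         391.43331482 199.79524535]
 [  0.           0.           1.        ]] [[-0.71360791  0.70045291  0.01137849  0.46442711]
 [ 0.40767351  0.42842916 -0.80638128 -0.12134813]
 [-0.56970699 -0.57080135 -0.59128653  1.48010837]
 [ 0.          0.          0.          1.        ]]
top [[509.20251581   0.         318.88116782]
 [  0.         509.20251581 197.12926714]
 [  0.           0.           1.        ]] [[ 7.02568086e-03 -9.99973947e-01  1.65672308e-03 -7.21231947e-02]
 [-9.82734506e-01 -7.21086308e-03 -1.84880756e-01  5.87237327e-01]
 [ 1.84887886e-01 -3.29205742e-04 -9.82759564e-01  1.36055093e+00]
 [ 0.00000000e+00  0.00000000e+00  0.00000000e+00  1.00000000e+00]]
{'mtx': array([[331.36787477,   0.        , 319.1793177 ],
       [  0.        , 331.36787477, 197.05262393],
       [  0.        ,   0.        ,   1.        ]]), 'T_tool_cam': array([[ 1.26662855e-03, -2.73520329e-01,  9.61865388e-01,
        -1.42010532e-01],
       [ 2.36509908e-04, -9.61866051e-01, -2.73520829e-01,
         6.89856154e-02],
       [ 9.99999170e-01,  5.73939985e-04, -1.15363673e-03,
         8.30089436e-04],
       [ 0.00000000e+00,  0.00000000e+00,  0.00000000e+00,
         1.00000000e+00]])}
```

View pics/top.png

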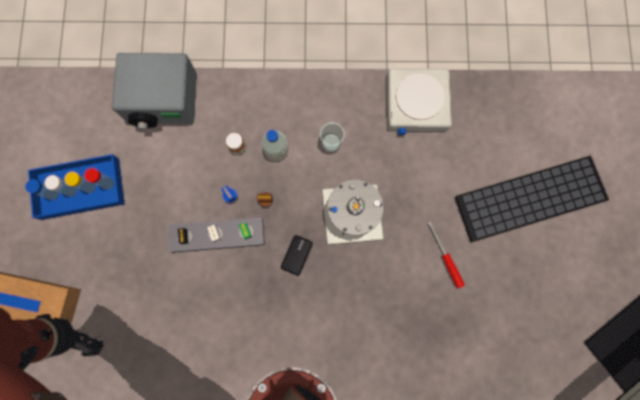

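View pics/scene.png

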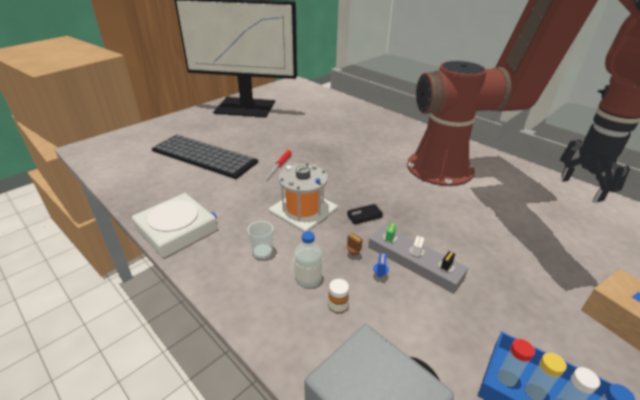

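The top view shows three racked plugs: black (182,236), white (214,233) and green (246,230). Blue (229,194) and brown (265,199) look-alikes stand off the rack. The green one in the rack is the target. The port is at about (356,206).

```bash
cat > h.py <<'E'
from rig import r
import cv2,numpy as np
def cast(n,uv,z,st=None):
    c=r.camera_info(n);K=c['mtx']
    if n=='wrist':
        st=st or r.read_state();T=np.eye(4);T[:3,:3]=st['ee_rot'];T[:3,3]=st['position'];M=T@c['T_tool_cam']
    else: M=np.linalg.inv(c['world_to_cam'])
    d=M[:3,:3]@np.linalg.inv(K)@np.array([uv[0],uv[1],1.]);o=M[:3,3]
    return (o+d*(z-o[2])/d[2])
def blobs(img,lo,hi,amin=15):
    m=cv2.inRange(cv2.cvtColor(img,cv2.COLOR_BGR2HSV),np.array(lo),np.array(hi))
    cs,_=cv2.findContours(m,cv2.RETR_EXTERNAL,cv2.CHAIN_APPROX_NONE)
    return sorted([c for c in cs if cv2.contourArea(c)>=amin],key=cv2.contourArea,reverse=True)
E
python3 - <<'E'
from h import *
im=cv2.imread('pics/top.png')
for c in blobs(im,(45,100,60),(75,255,255)):
    x=cv2.minAreaRect(c);print(x)
for n,uv,z in [('green',(246,230),.07),('port',(356,206),.156),('white',(214,233),.07),('rackcorner',(169,251),.036),('rc',(265,244),.036),('rc',(262,218),.036),('reagent',(274,135),.15),('mouse',(296,255),.02),('blue',(229,194),.05),('brown',(265,199),.04)]: print(n,cast('top',uv,z).round(3))
a=cv2.resize(im[205:265,160:280],None,fx=5,fy=5,interpolation=3);b=cv2.resize(im[166:246,310:400],None,fx=5,fy=5,interpolation=3)[:400,:450]
o=np.zeros((700,600,3),np.uint8);o[:300]=a;o[300:,:450]=b;cv2.imwrite('pics/crop.png',cv2.resize(o,(514,600)))
E
```

```text
((244.67123413085938, 230.12326049804688), (14.513101577758789, 6.788386821746826), 69.44395446777344)
((170.5, 114.5), (3.0, 17.0), 90.0)
green [0.493 0.129 0.07 ]
port [ 0.546 -0.163  0.156]
white [0.484 0.216 0.07 ]
rackcorner [0.437 0.345 0.036]
rc [0.458 0.08  0.036]
rc [0.531 0.091 0.036]
reagent [0.736 0.052 0.15 ]
mouse [ 0.43  -0.005  0.02 ]
blue [0.596 0.183 0.05 ]
brown [0.584 0.083 0.04 ]
```

View pics/crop.png

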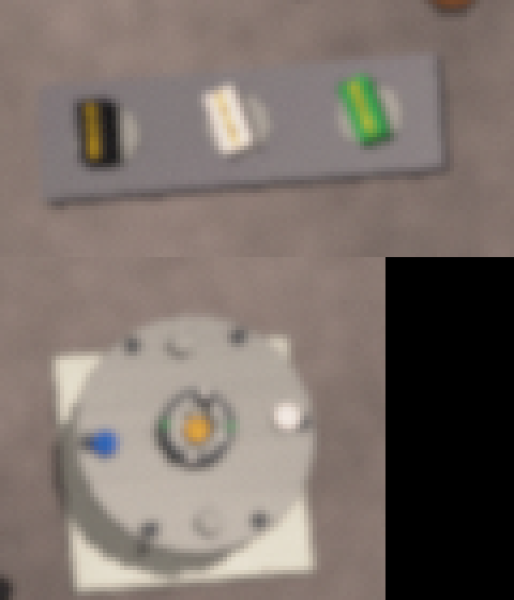

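The crop confirms it: the right-hand plug has the green grip with a yellow line, sits in the rack, and its long axis is at about +20° yaw. Moving the wrist camera above it.

servo_tool(series=[{"dx": 0,"dy": -0.027,"dz": -0.0134},{"dx": 0,"dy": -0.027,"dz": -0.0134},{"dx": 0.004,"dy": -0.027,"dz": -0.0134},{"dx": 0.004,"dy": -0.027,"dz": -0.0134},{"dx": 0.004,"dy": -0.027,"dz": -0.0134},{"dx": 0.004,"dy": -0.027,"dz": -0.0134},{"dx": 0.004,"dy": -0.027,"dz": -0.0134},{"dx": 0.004,"dy": -0.027,"dz": -0.0134},{"dx": 0.004,"dy": -0.027,"dz": -0.0134},{"dx": 0.004,"dy": -0.027,"dz": -0.0134},{"dx": 0.004,"dy": -0.027,"dz": -0.0134},{"dx": 0.004,"dy": -0.027,"dz": -0.0134},{"dx": 0.004,"dy": -0.027,"dz": -0.0134},{"dx": 0.004,"dy": -0.027,"dz": -0.0134},{}])

```text
invalid input at $.series[0]: expected keys dx, dy, dz, rx, ry, rz, fingers
```

servo_tool(series=[{"rx": -6.7},{"rx": -6.7},{"rx": -6.7},{"rx": -6.7},{"rx": -6.7},{"rx": -6.7},{"rx": -6.7},{},{},{}])

```text
invalid input at $.series[0]: expected keys dx, dy, dz, rx, ry, rz, fingers
```

```bash
python3 - <<'E'
from h import *
s=r.read_state();im=r.grab_frame('wrist');cv2.imwrite('pics/w1.png',im)
print(s['time_s'],s['position'],s['ee_rot'].round(3) if hasattr(s['ee_rot'],'round') else s['ee_rot'],s['ft_force'])
for lo,hi in (((45,90,50),(78,255,255)),((20,120,100),(35,255,255))):
    for c in blobs(im,lo,hi,30)[:3]:
        x=cv2.minAreaRect(c);print(x);print([cast('wrist',p,.076,s).round(4)[:2] for p in [x[0],*cv2.boxPoints(x)]])
E
```

```text
0.1 [0.23600882 0.46852668 0.23081045] [[-0.001 -0.893  0.45 ]
 [-0.001  0.45   0.893]
 [-1.     0.    -0.001]] [-0.77159562  0.35261812 -0.17905815]
```

View pics/w1.png

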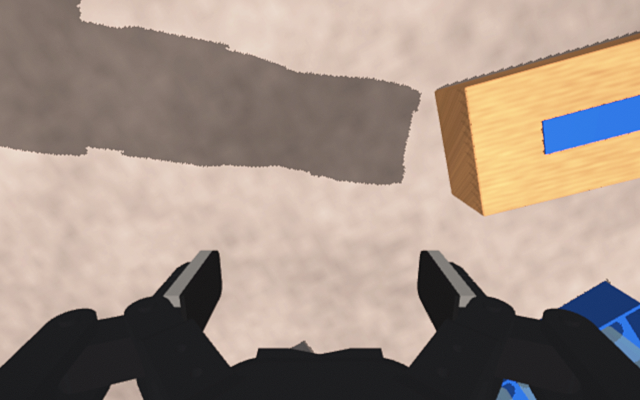

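The first move was refused because every key is required, so this picture only shows the start pose. Sending it again with full rows.

servo_tool(series=[{"dx": 0,"dy": -0.027,"dz": -0.0134,"rx": 0,"ry": 0,"rz": 0,"fingers": 0.085},{"dx": 0,"dy": -0.027,"dz": -0.0134,"rx": 0,"ry": 0,"rz": 0,"fingers": 0.085},{"dx": 0.004,"dy": -0.027,"dz": -0.0134,"rx": 0,"ry": 0,"rz": 0,"fingers": 0.085},{"dx": 0.004,"dy": -0.027,"dz": -0.0134,"rx": 0,"ry": 0,"rz": 0,"fingers": 0.085},{"dx": 0.004,"dy": -0.027,"dz": -0.0134,"rx": 0,"ry": 0,"rz": 0,"fingers": 0.085},{"dx": 0.004,"dy": -0.027,"dz": -0.0134,"rx": 0,"ry": 0,"rz": 0,"fingers": 0.085},{"dx": 0.004,"dy": -0.027,"dz": -0.0134,"rx": 0,"ry": 0,"rz": 0,"fingers": 0.085},{"dx": 0.004,"dy": -0.027,"dz": -0.0134,"rx": 0,"ry": 0,"rz": 0,"fingers": 0.085},{"dx": 0.004,"dy": -0.027,"dz": -0.0134,"rx": 0,"ry": 0,"rz": 0,"fingers": 0.085},{"dx": 0.004,"dy": -0.027,"dz": -0.0134,"rx": 0,"ry": 0,"rz": 0,"fingers": 0.085},{"dx": 0.004,"dy": -0.027,"dz": -0.0134,"rx": 0,"ry": 0,"rz": 0,"fingers": 0.085},{"dx": 0.004,"dy": -0.027,"dz": -0.0134,"rx": 0,"ry": 0,"rz": 0,"fingers": 0.085},{"dx": 0.004,"dy": -0.027,"dz": -0.0134,"rx": 0,"ry": 0,"rz": 0,"fingers": 0.085},{"dx": 0.004,"dy": -0.027,"dz": -0.0134,"rx": 0,"ry": 0,"rz": 0,"fingers": 0.085}])

```text
time_s: 1.32
position: [0.4899, 0.1298, 0.183]
ee_rot: [[-0.0, -0.893, 0.45], [0.0, 0.45, 0.893], [-1.0, 0.0, -0.0]]
ft_force: [0.6, 0.2, 0.7]
grip_width: 0.0847
```

servo_tool(series=[{"dx": 0,"dy": 0,"dz": 0,"rx": -6.7,"ry": 0,"rz": 0,"fingers": 0.085},{"dx": 0,"dy": 0,"dz": 0,"rx": -6.7,"ry": 0,"rz": 0,"fingers": 0.085},{"dx": 0,"dy": 0,"dz": 0,"rx": -6.7,"ry": 0,"rz": 0,"fingers": 0.085},{"dx": 0,"dy": 0,"dz": 0,"rx": -6.7,"ry": 0,"rz": 0,"fingers": 0.085},{"dx": 0,"dy": 0,"dz": 0,"rx": -6.7,"ry": 0,"rz": 0,"fingers": 0.085},{"dx": 0,"dy": 0,"dz": 0,"rx": -6.7,"ry": 0,"rz": 0,"fingers": 0.085},{"dx": 0,"dy": 0,"dz": 0,"rx": -6.7,"ry": 0,"rz": 0,"fingers": 0.085},{"dx": 0,"dy": 0,"dz": 0,"rx": 0,"ry": 0,"rz": 0,"fingers": 0.085},{"dx": 0,"dy": 0,"dz": 0,"rx": 0,"ry": 0,"rz": 0,"fingers": 0.085}])

```text
time_s: 2.07
position: [0.4892, 0.1312, 0.1831]
ee_rot: [[-0.0, -0.94, -0.341], [-0.0, -0.341, 0.94], [-1.0, 0.0, 0.0]]
ft_force: [0.0, -0.1, 1.1]
grip_width: 0.0851
```

```bash
python3 - <<'E'
from h import *
s=r.read_state();im=r.grab_frame('wrist');cv2.imwrite('pics/w2.png',im)
print(s['time_s'],s['position'],np.array(s['ee_rot']).round(3),s['ft_force'])
for lo,hi in (((45,90,50),(78,255,255)),((20,120,100),(35,255,255))):
    for c in blobs(im,lo,hi,30)[:3]:
        x=cv2.minAreaRect(c);print(x);print([cast('wrist',p,.076,s).round(4)[:2] for p in [x[0],*cv2.boxPoints(x)]])
E
```

```text
2.0667 [0.48924577 0.13117819 0.18314843] [[-0.    -0.94  -0.341]
 [-0.    -0.341  0.94 ]
 [-1.     0.     0.   ]] [ 0.02512964 -0.07460719  1.05462019]
((316.9943542480469, 196.36981201171875), (55.469337463378906, 24.976404190063477), 87.51044464111328)
[array([0.4912, 0.1302]), array([0.4745, 0.1131]), array([0.4672, 0.1307]), array([0.5087, 0.1481]), array([0.5164, 0.1297])]
((517.758544921875, 251.3965606689453), (4.5957255363464355, 41.09891891479492), 23.198591232299805)
[array([0.4791, 0.3007]), array([0.4964, 0.3007]), array([0.4621, 0.2966]), array([0.4623, 0.3006]), array([0.4967, 0.3049])]
((317.2257385253906, 200.51370239257812), (41.19853591918945, 4.194760322570801), 87.1375961303711)
[array([0.4943, 0.1315]), array([0.4797, 0.1237]), array([0.4784, 0.1266]), array([0.5095, 0.1396]), array([0.5108, 0.1366])]
((419.6259460449219, 226.98130798339844), (3.345820426940918, 38.152339935302734), 2.8624050617218018)
[array([0.4871, 0.2162]), array([0.5028, 0.2211]), array([0.4726, 0.2089]), array([0.4718, 0.2115]), array([0.5021, 0.2237])]
```

View pics/w2.png

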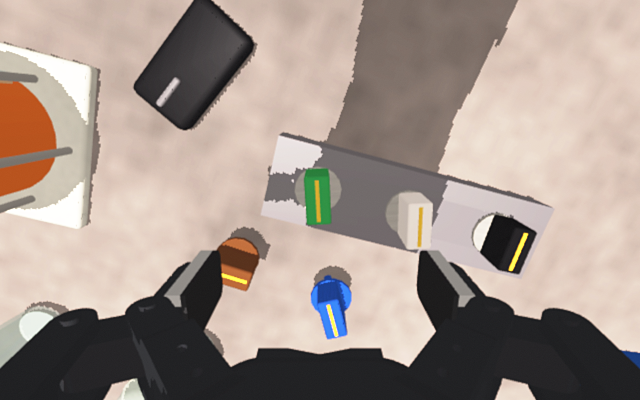

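Wrist view: the green plug's yellow line is at (317,200), which is about (0.494, 0.1315) at yaw 22.6°. White is at (419,227) and black at (518,251). The look-alikes at (237,262) and (330,310) clear the fingers. Descending on green.

servo_tool(series=[{"dx": 0,"dy": -0.0049,"dz": -0.0015,"rx": -2.7,"ry": 0,"rz": 0,"fingers": 0.05},{"dx": 0.01,"dy": 0,"dz": 0,"rx": 0,"ry": 0,"rz": 0,"fingers": 0.05},{"dx": 0.02,"dy": 0,"dz": 0,"rx": 0,"ry": 0,"rz": 0,"fingers": 0.05},{"dx": 0.02,"dy": 0,"dz": 0,"rx": 0,"ry": 0,"rz": 0,"fingers": 0.05},{"dx": 0.02,"dy": 0,"dz": 0,"rx": 0,"ry": 0,"rz": 0,"fingers": 0.05},{"dx": 0.02,"dy": 0,"dz": 0,"rx": 0,"ry": 0,"rz": 0,"fingers": 0.05},{"dx": 0.02,"dy": 0,"dz": 0,"rx": 0,"ry": 0,"rz": 0,"fingers": 0.05},{"dx": 0.012,"dy": 0,"dz": 0,"rx": 0,"ry": 0,"rz": 0,"fingers": 0.05},{"dx": 0.009,"dy": 0,"dz": 0,"rx": 0,"ry": 0,"rz": 0,"fingers": 0.05},{"dx": 0.006,"dy": 0,"dz": 0,"rx": 0,"ry": 0,"rz": 0,"fingers": 0.05},{"dx": 0,"dy": 0,"dz": 0,"rx": 0,"ry": 0,"rz": 0,"fingers": 0.05},{"dx": 0,"dy": 0,"dz": 0,"rx": 0,"ry": 0,"rz": 0,"fingers": 0.05}])

```text
time_s: 3.12
position: [0.4946, 0.1315, 0.0464]
ee_rot: [[0.0, -0.922, -0.388], [-0.0, -0.388, 0.922], [-1.0, -0.0, -0.0]]
ft_force: [-0.0, -0.6, 0.1]
grip_width: 0.0497
```

servo_tool(series=[{"dx": 0,"dy": 0,"dz": 0,"rx": 0,"ry": 0,"rz": 0,"fingers": 0.01},{"dx": 0,"dy": 0,"dz": 0,"rx": 0,"ry": 0,"rz": 0,"fingers": 0.01},{"dx": 0,"dy": 0,"dz": 0,"rx": 0,"ry": 0,"rz": 0,"fingers": 0.01},{"dx": 0,"dy": 0,"dz": 0,"rx": 0,"ry": 0,"rz": 0,"fingers": 0.01},{"dx": 0,"dy": 0,"dz": 0,"rx": 0,"ry": 0,"rz": 0,"fingers": 0.01},{"dx": 0,"dy": 0,"dz": 0,"rx": 0,"ry": 0,"rz": 0,"fingers": 0.01},{"dx": 0,"dy": 0,"dz": 0,"rx": 0,"ry": 0,"rz": 0,"fingers": 0.01},{"dx": 0,"dy": 0,"dz": 0,"rx": 0,"ry": 0,"rz": 0,"fingers": 0.01}], squeeze=60)

```text
time_s: 3.78
position: [0.4952, 0.1315, 0.0471]
ee_rot: [[0.002, -0.922, -0.388], [0.0, -0.388, 0.922], [-1.0, -0.002, -0.001]]
ft_force: [-0.3, -0.9, 5.9]
grip_width: 0.019
```

Gripped at 19 mm. Lifting, then carrying it beside the port for a look.

servo_tool(series=[{"dx": -0.005,"dy": 0,"dz": 0,"rx": 0,"ry": 0,"rz": 0,"fingers": 0.01},{"dx": -0.01,"dy": 0,"dz": 0,"rx": 0,"ry": 0,"rz": 0,"fingers": 0.01},{"dx": -0.015,"dy": 0,"dz": 0,"rx": 0,"ry": 0,"rz": 0,"fingers": 0.01},{"dx": -0.025,"dy": 0,"dz": 0,"rx": 0,"ry": 0,"rz": 0,"fingers": 0.01},{"dx": -0.03,"dy": 0,"dz": 0,"rx": 0,"ry": 0,"rz": 0,"fingers": 0.01},{"dx": -0.03,"dy": 0,"dz": 0,"rx": 0,"ry": 0,"rz": 0,"fingers": 0.01},{"dx": -0.03,"dy": 0,"dz": 0,"rx": 0,"ry": 0,"rz": 0,"fingers": 0.01},{"dx": -0.025,"dy": 0,"dz": 0,"rx": 0,"ry": 0,"rz": 0,"fingers": 0.01},{"dx": -0.015,"dy": 0,"dz": 0,"rx": 0,"ry": 0,"rz": 0,"fingers": 0.01},{"dx": -0.01,"dy": 0,"dz": 0,"rx": 0,"ry": 0,"rz": 0,"fingers": 0.01},{"dx": 0,"dy": 0,"dz": 0,"rx": 0,"ry": 0,"rz": 0,"fingers": 0.01}])

```text
time_s: 4.7
position: [0.4954, 0.1316, 0.2437]
ee_rot: [[0.004, -0.921, -0.388], [0.0, -0.388, 0.921], [-1.0, -0.003, -0.001]]
ft_force: [1.1, 0.4, -1.0]
grip_width: 0.0187
```

servo_tool(series=[{"dx": 0,"dy": 0,"dz": -0.01,"rx": 0,"ry": 0,"rz": 0,"fingers": 0.01},{"dx": 0,"dy": 0.001,"dz": -0.02,"rx": 0,"ry": 0,"rz": 0,"fingers": 0.01},{"dx": 0,"dy": 0.001,"dz": -0.025,"rx": 0,"ry": 0,"rz": 0,"fingers": 0.01},{"dx": 0,"dy": 0.001,"dz": -0.03,"rx": 0,"ry": 0,"rz": 0,"fingers": 0.01},{"dx": 0,"dy": 0.001,"dz": -0.03,"rx": 0,"ry": 0,"rz": 0,"fingers": 0.01},{"dx": 0,"dy": 0.001,"dz": -0.03,"rx": 0,"ry": 0,"rz": 0,"fingers": 0.01},{"dx": 0,"dy": 0.001,"dz": -0.03,"rx": 0,"ry": 0,"rz": 0,"fingers": 0.01},{"dx": 0,"dy": 0.001,"dz": -0.03,"rx": 0,"ry": 0,"rz": 0,"fingers": 0.01},{"dx": 0,"dy": 0.001,"dz": -0.03,"rx": 0,"ry": 0,"rz": 0,"fingers": 0.01},{"dx": 0,"dy": 0,"dz": -0.025,"rx": 0,"ry": 0,"rz": 0,"fingers": 0.01},{"dx": 0,"dy": 0,"dz": -0.02,"rx": 0,"ry": 0,"rz": 0,"fingers": 0.01},{"dx": 0,"dy": 0,"dz": -0.01,"rx": 0,"ry": 0,"rz": 0,"fingers": 0.01},{"dx": 0,"dy": 0,"dz": 0,"rx": 0,"ry": 0,"rz": 0,"fingers": 0.01},{"dx": 0,"dy": 0,"dz": 0,"rx": 0,"ry": 0,"rz": 0,"fingers": 0.01}])

```text
time_s: 5.87
position: [0.599, -0.1387, 0.2401]
ee_rot: [[-0.002, -0.922, -0.388], [0.001, -0.388, 0.922], [-1.0, 0.001, 0.002]]
ft_force: [0.7, -0.5, -0.4]
grip_width: 0.0191
```

```bash
python3 - <<'E'
from h import *
s=r.read_state();im=r.grab_frame('wrist');cv2.imwrite('pics/w3.png',im)
print(s['time_s'],s['position'],np.array(s['ee_rot']).round(3),s['ft_force'],s['grip_width'])
E
```

```text
5.8667 [ 0.59902544 -0.13871293  0.24014374] [[-0.002 -0.922 -0.388]
 [ 0.001 -0.388  0.922]
 [-1.     0.001  0.002]] [ 0.73539332 -0.54378043 -0.37742238] 0.019119138253795062
```

View pics/w3.png

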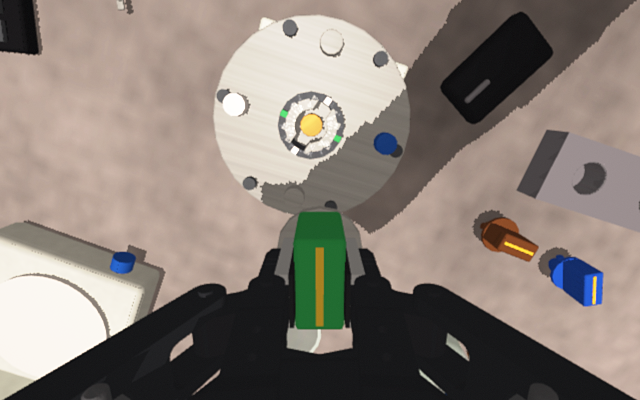

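The wrist view shows the port at (311,125), with green marks near (285,114) and (338,138) and white marks near (328,102) and (295,150). Measuring the rim, the marks and the plug in hand.

```bash
python3 - <<'E'
from h import *
s=r.read_state();im=cv2.imread('pics/w3.png')
cr=im[80:170,265:360]
cv2.imwrite('pics/port.png',cv2.resize(cr,None,fx=6,fy=6,interpolation=cv2.INTER_CUBIC))
sub=np.zeros_like(im);sub[80:170,265:360]=cr
P=[]
for c in blobs(sub,(45,80,60),(80,255,255),4):
    m=cv2.moments(c);uv=(m['m10']/m['m00'],m['m01']/m['m00']);p=cast('wrist',uv,.156,s);P.append(p);print('green',uv,p.round(4))
if len(P)>1:
    print('mid',((P[0]+P[1])/2).round(4),'yaw',np.degrees(np.arctan2(*(P[0]-P[1])[[1,0]])))
# rim: dark ring
g=cv2.cvtColor(im,cv2.COLOR_BGR2GRAY)
for uv in [(329,101),(294,150)]: print('white?',cast('wrist',uv,.156,s).round(4))
# plate outline
for c in blobs(im,(20,100,100),(35,255,255),20):
    x=cv2.minAreaRect(c);print('yel',x,cast('wrist',x[0],s['position'][2]+.029,s).round(4))
E
```

```text
green (283.51643192488257, 113.05164319248826) [ 0.5508 -0.1839  0.156 ]
green (337.25136612021856, 138.15300546448086) [ 0.552  -0.1444  0.156 ]
mid [ 0.5514 -0.1641  0.156 ] yaw -91.77575989740073
white? [ 0.532  -0.1591  0.156 ]
white? [ 0.5708 -0.1684  0.156 ]
yel ((319.0, 286.5), (79.0, 8.0), 90.0) [ 0.5983 -0.1383  0.2696]
yel ((311.0, 125.0), (20.0, 20.0), 90.0) [ 0.5435 -0.1643  0.2696]
yel ((518.17236328125, 248.0689697265625), (30.0826473236084, 3.3425166606903076), 21.801410675048828) [ 0.5549 -0.0765  0.2696]
yel ((594.0, 290.0), (26.0, 2.0), 90.0) [ 0.5586 -0.0401  0.2696]
```

View pics/port.png

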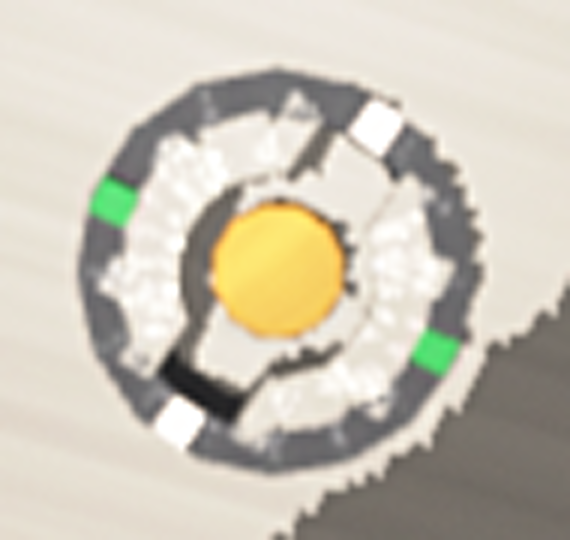

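White marks put the slots at yaw −13.5°; the green marks give −91.8° + 80° = −11.8°, so I'll use −12.6°. The port centre is (0.5514, −0.164). Aligning above the port at tool z yaw 77.4°.

servo_tool(series=[{"dx": 0,"dy": 0.0133,"dz": -0.0014,"rx": 0,"ry": 0,"rz": 0,"fingers": 0.01},{"dx": 0,"dy": 0.0133,"dz": -0.0014,"rx": 0,"ry": 0,"rz": 0,"fingers": 0.01},{"dx": 0,"dy": 0.0133,"dz": -0.0014,"rx": 0,"ry": 0,"rz": 0,"fingers": 0.01},{"dx": 0,"dy": 0.0133,"dz": -0.0014,"rx": 0,"ry": 0,"rz": 0,"fingers": 0.01},{"dx": 0.006,"dy": 0,"dz": 0,"rx": 5.9,"ry": 0,"rz": 0,"fingers": 0.01},{"dx": 0.006,"dy": 0,"dz": 0,"rx": 5.9,"ry": 0,"rz": 0,"fingers": 0.01},{"dx": 0.006,"dy": 0,"dz": 0,"rx": 5.9,"ry": 0,"rz": 0,"fingers": 0.01},{"dx": 0.006,"dy": 0,"dz": 0,"rx": 5.9,"ry": 0,"rz": 0,"fingers": 0.01},{"dx": 0.006,"dy": 0,"dz": 0,"rx": 5.9,"ry": 0,"rz": 0,"fingers": 0.01},{"dx": 0.006,"dy": 0,"dz": 0,"rx": 5.9,"ry": 0,"rz": 0,"fingers": 0.01},{"dx": 0,"dy": 0,"dz": 0,"rx": 0,"ry": 0,"rz": 0,"fingers": 0.01},{"dx": 0,"dy": 0,"dz": 0,"rx": 0,"ry": 0,"rz": 0,"fingers": 0.01},{"dx": 0,"dy": 0,"dz": 0,"rx": 0,"ry": 0,"rz": 0,"fingers": 0.01}])

```text
time_s: 7.0
position: [0.5529, -0.164, 0.2058]
ee_rot: [[0.0, -0.977, 0.213], [-0.0, 0.213, 0.977], [-1.0, -0.0, -0.0]]
ft_force: [0.4, 0.2, -1.0]
grip_width: 0.0189
```

```bash
python3 - <<'E'
from h import *
s=r.read_state()
R=np.array(s['ee_rot']);e=np.array([.5521,-.1645,s['position'][2]])-s['position']
print(s['time_s'],np.array(s['position']).round(4),s['ft_force'],'yaw',np.degrees(np.arctan2(R[1,2],R[0,2])),'tilt',R[:2,0],'d',(R.T@e).round(4))
E
```

```text
7.0 [ 0.5529 -0.164   0.2058] [ 0.43443297  0.24425773 -1.03753693] yaw 77.69916461547461 tilt [ 3.76677248e-04 -9.28680986e-05] d [-0.      0.0007 -0.0007]
```

servo_tool(series=[{"dx": 0.004,"dy": 0.0007,"dz": -0.0007,"rx": 0,"ry": 0,"rz": 0,"fingers": 0.01},{"dx": 0.004,"dy": 0,"dz": 0,"rx": 0,"ry": 0,"rz": 0,"fingers": 0.01},{"dx": 0.003,"dy": 0,"dz": 0,"rx": 0,"ry": 0,"rz": 0,"fingers": 0.01},{"dx": 0.0015,"dy": 0,"dz": 0,"rx": 0,"ry": 0,"rz": 0,"fingers": 0.01},{"dx": 0.0015,"dy": 0,"dz": 0,"rx": 0,"ry": 0,"rz": 0,"fingers": 0.01},{"dx": 0.001,"dy": 0,"dz": 0,"rx": 0,"ry": 0,"rz": 0,"fingers": 0.01},{"dx": 0,"dy": 0,"dz": 0,"rx": 0,"ry": 0,"rz": 0,"fingers": 0.01},{"dx": 0,"dy": 0,"dz": 0,"rx": 0,"ry": 0,"rz": 0,"fingers": 0.01}])

```text
time_s: 7.67
position: [0.5521, -0.1653, 0.1903]
ee_rot: [[0.0, -0.976, 0.217], [0.0, 0.217, 0.976], [-1.0, -0.0, 0.0]]
ft_force: [-0.3, 0.3, -1.2]
grip_width: 0.0194
```

servo_tool(series=[{"dx": 0.001,"dy": 0,"dz": 0,"rx": 0,"ry": 0,"rz": 0,"fingers": 0.01},{"dx": 0.001,"dy": 0,"dz": 0,"rx": 0,"ry": 0,"rz": 0,"fingers": 0.01},{"dx": 0,"dy": 0,"dz": 0,"rx": 0,"ry": 0,"rz": 0,"fingers": 0.01},{"dx": 0,"dy": 0,"dz": 0,"rx": 0,"ry": 0,"rz": 0,"fingers": 0.01}])

```text
time_s: 8.0
position: [0.5521, -0.1652, 0.1883]
ee_rot: [[-0.0, -0.976, 0.217], [0.0, 0.217, 0.976], [-1.0, 0.0, 0.0]]
ft_force: [-0.2, -0.9, -0.9]
grip_width: 0.0189
```

servo_tool(series=[{"dx": 0.001,"dy": 0,"dz": 0.0006,"rx": 0,"ry": 0,"rz": 0,"fingers": 0.01},{"dx": 0.001,"dy": 0,"dz": 0,"rx": 0,"ry": 0,"rz": 0,"fingers": 0.01},{"dx": 0.001,"dy": 0,"dz": 0,"rx": 0,"ry": 0,"rz": 0,"fingers": 0.01},{"dx": 0,"dy": 0,"dz": 0,"rx": 0,"ry": 0,"rz": 0,"fingers": 0.01},{"dx": 0,"dy": 0,"dz": 0,"rx": 0,"ry": 0,"rz": 0,"fingers": 0.01}])

```text
time_s: 8.42
position: [0.5522, -0.1646, 0.1852]
ee_rot: [[-0.0, -0.976, 0.217], [0.0, 0.217, 0.976], [-1.0, 0.0, 0.0]]
ft_force: [-0.0, -0.4, -1.5]
grip_width: 0.0192
```

servo_tool(series=[{"dx": 0.001,"dy": 0,"dz": 0,"rx": 0,"ry": 0,"rz": 0,"fingers": 0.01},{"dx": 0.001,"dy": 0,"dz": 0,"rx": 0,"ry": 0,"rz": 0,"fingers": 0.01},{"dx": 0,"dy": 0,"dz": 0,"rx": 0,"ry": 0,"rz": 0,"fingers": 0.01},{"dx": 0,"dy": 0,"dz": 0,"rx": 0,"ry": 0,"rz": 0,"fingers": 0.01}])

```text
time_s: 8.75
position: [0.5522, -0.1646, 0.1832]
ee_rot: [[-0.0, -0.976, 0.217], [0.0, 0.217, 0.976], [-1.0, 0.0, 0.0]]
ft_force: [0.1, 0.0, -0.6]
grip_width: 0.0192
```

No side force, so the stem is in the bore. Continuing gently into the slots.

servo_tool(series=[{"dx": 0.0008,"dy": 0,"dz": 0,"rx": 0,"ry": 0,"rz": 0,"fingers": 0.01},{"dx": 0.0008,"dy": 0,"dz": 0,"rx": 0,"ry": 0,"rz": 0,"fingers": 0.01},{"dx": 0,"dy": 0,"dz": 0,"rx": 0,"ry": 0,"rz": 0,"fingers": 0.01},{"dx": 0,"dy": 0,"dz": 0,"rx": 0,"ry": 0,"rz": 0,"fingers": 0.01}])

```text
time_s: 9.08
position: [0.5522, -0.1646, 0.1817]
ee_rot: [[0.0, -0.976, 0.217], [-0.0, 0.217, 0.976], [-1.0, -0.0, -0.0]]
ft_force: [-0.6, 0.6, -0.4]
grip_width: 0.0193
```

servo_tool(series=[{"dx": 0.0008,"dy": 0,"dz": 0,"rx": 0,"ry": 0,"rz": 0,"fingers": 0.01},{"dx": 0.0008,"dy": 0,"dz": 0,"rx": 0,"ry": 0,"rz": 0,"fingers": 0.01},{"dx": 0,"dy": 0,"dz": 0,"rx": 0,"ry": 0,"rz": 0,"fingers": 0.01},{"dx": 0,"dy": 0,"dz": 0,"rx": 0,"ry": 0,"rz": 0,"fingers": 0.01}])

```text
time_s: 9.42
position: [0.5522, -0.1646, 0.1801]
ee_rot: [[0.0, -0.976, 0.217], [-0.0, 0.217, 0.976], [-1.0, -0.0, -0.0]]
ft_force: [-0.4, 0.4, 0.2]
grip_width: 0.0188
```

servo_tool(series=[{"dx": 0.001,"dy": 0,"dz": 0,"rx": 0,"ry": 0,"rz": 0,"fingers": 0.01},{"dx": 0.001,"dy": 0,"dz": 0,"rx": 0,"ry": 0,"rz": 0,"fingers": 0.01},{"dx": 0.001,"dy": 0,"dz": 0,"rx": 0,"ry": 0,"rz": 0,"fingers": 0.01},{"dx": 0.001,"dy": 0,"dz": 0,"rx": 0,"ry": 0,"rz": 0,"fingers": 0.01},{"dx": 0,"dy": 0,"dz": 0,"rx": 0,"ry": 0,"rz": 0,"fingers": 0.01}])

```text
time_s: 9.83
position: [0.5523, -0.1647, 0.176]
ee_rot: [[0.0, -0.976, 0.217], [-0.0, 0.217, 0.976], [-1.0, -0.0, -0.0]]
ft_force: [-0.9, -0.2, 1.9]
grip_width: 0.0194
```

servo_tool(series=[{"dx": 0.001,"dy": 0,"dz": 0,"rx": 0,"ry": 0,"rz": 0,"fingers": 0.01},{"dx": 0.001,"dy": 0,"dz": 0,"rx": 0,"ry": 0,"rz": 0,"fingers": 0.01},{"dx": 0.001,"dy": 0,"dz": 0,"rx": 0,"ry": 0,"rz": 0,"fingers": 0.01},{"dx": 0.001,"dy": 0,"dz": 0,"rx": 0,"ry": 0,"rz": 0,"fingers": 0.01},{"dx": 0,"dy": 0,"dz": 0,"rx": 0,"ry": 0,"rz": 0,"fingers": 0.01}])

```text
time_s: 10.25
position: [0.5523, -0.1646, 0.172]
ee_rot: [[0.0, -0.976, 0.217], [-0.0, 0.217, 0.976], [-1.0, -0.0, -0.0]]
ft_force: [0.1, 0.3, 4.2]
grip_width: 0.0192
```

servo_tool(series=[{"dx": 0.001,"dy": 0,"dz": 0,"rx": 0,"ry": 0,"rz": 0,"fingers": 0.01},{"dx": 0.001,"dy": 0,"dz": 0,"rx": 0,"ry": 0,"rz": 0,"fingers": 0.01},{"dx": 0.001,"dy": 0,"dz": 0,"rx": 0,"ry": 0,"rz": 0,"fingers": 0.01},{"dx": 0.0005,"dy": 0,"dz": 0,"rx": 0,"ry": 0,"rz": 0,"fingers": 0.01},{"dx": 0,"dy": 0,"dz": 0,"rx": 0,"ry": 0,"rz": 0,"fingers": 0.01}])

```text
time_s: 10.67
position: [0.5523, -0.1647, 0.1686]
ee_rot: [[0.0, -0.976, 0.217], [-0.0, 0.217, 0.976], [-1.0, -0.0, -0.0]]
ft_force: [-0.9, 0.1, 6.1]
grip_width: 0.0188
```

servo_tool(series=[{"dx": 0.0005,"dy": 0,"dz": 0,"rx": 0,"ry": 0,"rz": 0,"fingers": 0.01},{"dx": 0.0005,"dy": 0,"dz": 0,"rx": 0,"ry": 0,"rz": 0,"fingers": 0.01},{"dx": 0,"dy": 0,"dz": 0,"rx": 0,"ry": 0,"rz": 0,"fingers": 0.01},{"dx": 0,"dy": 0,"dz": 0,"rx": 0,"ry": 0,"rz": 0,"fingers": 0.01}])

```text
time_s: 11.0
position: [0.5523, -0.1647, 0.1677]
ee_rot: [[0.0, -0.976, 0.217], [-0.0, 0.217, 0.976], [-1.0, -0.0, -0.0]]
ft_force: [-0.9, 0.4, 6.3]
grip_width: 0.019
```

servo_tool(series=[{"dx": 0.0004,"dy": 0,"dz": 0,"rx": 0,"ry": 0,"rz": 0,"fingers": 0.01},{"dx": 0,"dy": 0,"dz": 0,"rx": 0,"ry": 0,"rz": 0,"fingers": 0.01},{"dx": 0,"dy": 0,"dz": 0,"rx": 0,"ry": 0,"rz": 0,"fingers": 0.01}])

```text
time_s: 11.25
position: [0.5523, -0.1646, 0.1673]
ee_rot: [[0.0, -0.976, 0.217], [-0.0, 0.217, 0.976], [-1.0, -0.0, -0.0]]
ft_force: [-2.2, 0.7, 6.0]
grip_width: 0.0194
```

servo_tool(series=[{"dx": 0,"dy": 0,"dz": 0,"rx": 3,"ry": 0,"rz": 0,"fingers": 0.01},{"dx": 0,"dy": 0,"dz": 0,"rx": 3,"ry": 0,"rz": 0,"fingers": 0.01},{"dx": 0,"dy": 0,"dz": 0,"rx": 3,"ry": 0,"rz": 0,"fingers": 0.01},{"dx": 0,"dy": 0,"dz": 0,"rx": 3,"ry": 0,"rz": 0,"fingers": 0.01},{"dx": 0,"dy": 0,"dz": 0,"rx": 0,"ry": 0,"rz": 0,"fingers": 0.01}])

```text
time_s: 11.67
position: [0.5525, -0.1648, 0.1675]
ee_rot: [[0.001, -0.908, 0.418], [-0.0, 0.418, 0.908], [-1.0, -0.001, -0.0]]
ft_force: [0.2, 0.4, 5.1]
grip_width: 0.019
```

```bash
python3 - <<'E'
from rig import r
s=r.read_state();print(s['position'],s['ft_force'],s['moment'],s['ee_rot'][0])
E
```

```text
[ 0.55248328 -0.16483703  0.16746427] [0.20586074 0.43699622 5.05332503] [-0.03143111  0.06790121 -0.00058209] [ 6.13206438e-04 -9.08238823e-01  4.18451746e-01]
```

It turns freely, with near-zero moment after 12°. Continuing the twist.

servo_tool(series=[{"dx": 0,"dy": 0,"dz": 0,"rx": 4,"ry": 0,"rz": 0,"fingers": 0.01},{"dx": 0,"dy": 0,"dz": 0,"rx": 4,"ry": 0,"rz": 0,"fingers": 0.01},{"dx": 0,"dy": 0,"dz": 0,"rx": 4,"ry": 0,"rz": 0,"fingers": 0.01},{"dx": 0,"dy": 0,"dz": 0,"rx": 4,"ry": 0,"rz": 0,"fingers": 0.01},{"dx": 0,"dy": 0,"dz": 0,"rx": 4,"ry": 0,"rz": 0,"fingers": 0.01},{"dx": 0,"dy": 0,"dz": 0,"rx": 4,"ry": 0,"rz": 0,"fingers": 0.01},{"dx": 0,"dy": 0,"dz": 0,"rx": 4,"ry": 0,"rz": 0,"fingers": 0.01},{"dx": 0,"dy": 0,"dz": 0,"rx": 4,"ry": 0,"rz": 0,"fingers": 0.01},{"dx": 0,"dy": 0,"dz": 0,"rx": 0,"ry": 0,"rz": 0,"fingers": 0.01}])

```text
time_s: 12.42
position: [0.5522, -0.1648, 0.1674]
ee_rot: [[0.0, -0.548, 0.837], [-0.0, 0.837, 0.548], [-1.0, -0.0, -0.0]]
ft_force: [-1.9, -0.0, 5.2]
grip_width: 0.0191
```

```bash
python3 - <<'E'
from rig import r
s=r.read_state();print(s['position'],s['ft_force'],s['moment'],s['ee_rot'][0],s['joint_pos'])
E
```

```text
[ 0.55220559 -0.16482939  0.16737969] [-1.9466988  -0.00873518  5.16067691] [-0.11211465  0.23086566  0.00929657] [ 6.14587173e-05 -5.47545776e-01  8.36775728e-01] [-4.16702021e-01  4.28418443e-01 -1.22566511e-01  1.01957854e+00
 -3.74185332e-04  5.74665786e-01]
```

servo_tool(series=[{"dx": 0,"dy": 0,"dz": 0,"rx": 4,"ry": 0,"rz": 0,"fingers": 0.01},{"dx": 0,"dy": 0,"dz": 0,"rx": 4,"ry": 0,"rz": 0,"fingers": 0.01},{"dx": 0,"dy": 0,"dz": 0,"rx": 4,"ry": 0,"rz": 0,"fingers": 0.01},{"dx": 0,"dy": 0,"dz": 0,"rx": 4,"ry": 0,"rz": 0,"fingers": 0.01},{"dx": 0,"dy": 0,"dz": 0,"rx": 4,"ry": 0,"rz": 0,"fingers": 0.01},{"dx": 0,"dy": 0,"dz": 0,"rx": 4,"ry": 0,"rz": 0,"fingers": 0.01},{"dx": 0,"dy": 0,"dz": 0,"rx": 4,"ry": 0,"rz": 0,"fingers": 0.01},{"dx": 0,"dy": 0,"dz": 0,"rx": 3,"ry": 0,"rz": 0,"fingers": 0.01},{"dx": 0,"dy": 0,"dz": 0,"rx": 0,"ry": 0,"rz": 0,"fingers": 0.01}])

```text
time_s: 13.17
position: [0.5519, -0.1648, 0.1673]
ee_rot: [[-0.001, -0.039, 0.999], [-0.0, 0.999, 0.039], [-1.0, -0.0, -0.001]]
ft_force: [-1.1, -0.4, 4.9]
grip_width: 0.0191
```

servo_tool(series=[{"dx": 0,"dy": 0,"dz": 0,"rx": 1.5,"ry": 0,"rz": 0,"fingers": 0.01},{"dx": 0,"dy": 0,"dz": 0,"rx": 1.5,"ry": 0,"rz": 0,"fingers": 0.01},{"dx": 0,"dy": 0,"dz": 0,"rx": 0,"ry": 0,"rz": 0,"fingers": 0.01}])

```text
time_s: 13.42
position: [0.5518, -0.1648, 0.1672]
ee_rot: [[-0.001, 0.011, 1.0], [-0.0, 1.0, -0.011], [-1.0, -0.0, -0.001]]
ft_force: [-2.5, -0.5, 6.0]
grip_width: 0.0192
```

```bash
python3 - <<'E'
from rig import r
s=r.read_state();print(s['position'],s['ft_force'],s['moment'],s['ee_rot'][0])
E
```

```text
[ 0.55183269 -0.16482063  0.16724024] [-2.46733012 -0.48700057  5.96692854] [-0.11514289  0.55366375 -0.011623  ] [-7.46155298e-04  1.12714518e-02  9.99936197e-01]
```

Yaw is −0.6° and no stop has been felt yet. Continuing in small steps and watching the z moment.

servo_tool(series=[{"dx": 0,"dy": 0,"dz": 0,"rx": 1.5,"ry": 0,"rz": 0,"fingers": 0.01},{"dx": 0,"dy": 0,"dz": 0,"rx": 1,"ry": 0,"rz": 0,"fingers": 0.01},{"dx": 0,"dy": 0,"dz": 0,"rx": 0,"ry": 0,"rz": 0,"fingers": 0.01}])

```text
time_s: 13.67
position: [0.5518, -0.1648, 0.1673]
ee_rot: [[-0.001, 0.054, 0.999], [-0.0, 0.999, -0.054], [-1.0, -0.0, -0.001]]
ft_force: [-1.6, -0.4, 5.5]
grip_width: 0.0192
```

```bash
python3 - <<'E'
from rig import r
s=r.read_state();print(s['position'],s['ft_force'],s['moment'],s['ee_rot'][0])
E
```

```text
[ 0.5517858  -0.16482415  0.16725249] [-1.60329538 -0.35767125  5.49689914] [-0.17646954  0.55092854  0.01691162] [-7.83740297e-04  5.44237186e-02  9.98517624e-01]
```

servo_tool(series=[{"dx": 0,"dy": 0,"dz": 0,"rx": 1,"ry": 0,"rz": 0,"fingers": 0.01},{"dx": 0,"dy": 0,"dz": 0,"rx": 1,"ry": 0,"rz": 0,"fingers": 0.01},{"dx": 0,"dy": 0,"dz": 0,"rx": 0,"ry": 0,"rz": 0,"fingers": 0.01}])

```text
time_s: 13.92
position: [0.5517, -0.1648, 0.1672]
ee_rot: [[-0.001, 0.089, 0.996], [-0.0, 0.996, -0.089], [-1.0, -0.0, -0.001]]
ft_force: [-2.5, -0.5, 6.3]
grip_width: 0.0189
```

```bash
python3 - <<'E'
from rig import r
s=r.read_state();print(s['position'],s['ft_force'],s['moment'],s['ee_rot'][0])
E
```

```text
[ 0.55173522 -0.16479141  0.16721588] [-2.53833961 -0.54054558  6.33148277] [-0.11339524  0.64631784  0.02946553] [-9.26560651e-04  8.91992614e-02  9.96013370e-01]
```

servo_tool(series=[{"dx": 0,"dy": 0,"dz": 0,"rx": 1,"ry": 0,"rz": 0,"fingers": 0.01},{"dx": 0,"dy": 0,"dz": 0,"rx": 1,"ry": 0,"rz": 0,"fingers": 0.01},{"dx": 0,"dy": 0,"dz": 0,"rx": 0,"ry": 0,"rz": 0,"fingers": 0.01}])

```text
time_s: 14.17
position: [0.5515, -0.1647, 0.1672]
ee_rot: [[-0.001, 0.124, 0.992], [-0.0, 0.992, -0.124], [-1.0, -0.0, -0.001]]
ft_force: [-4.0, -0.9, 7.0]
grip_width: 0.0192
```

```bash
python3 - <<'E'
from rig import r
s=r.read_state();print(s['position'],s['ft_force'],s['moment'],s['ee_rot'][0])
E
```

```text
[ 0.55148847 -0.16465453  0.16721419] [-3.97224961 -0.91658823  7.00343896] [-0.01506136  0.86035078  0.05266585] [-0.00137463  0.12377388  0.9923095 ]
```

Resistance is building (Fx −4 N, My 0.86), so the stop should be near. One more degree, then a gentle lift test.

servo_tool(series=[{"dx": 0,"dy": 0,"dz": 0,"rx": 1,"ry": 0,"rz": 0,"fingers": 0.01},{"dx": -0.0005,"dy": 0,"dz": 0,"rx": 0,"ry": 0,"rz": 0,"fingers": 0.01},{"dx": -0.0005,"dy": 0,"dz": 0,"rx": 0,"ry": 0,"rz": 0,"fingers": 0.01},{"dx": 0,"dy": 0,"dz": 0,"rx": 0,"ry": 0,"rz": 0,"fingers": 0.01}])

```text
time_s: 14.5
position: [0.5514, -0.1646, 0.1679]
ee_rot: [[-0.002, 0.14, 0.99], [0.0, 0.99, -0.14], [-1.0, -0.0, -0.002]]
ft_force: [-4.9, -0.3, 3.6]
grip_width: 0.0191
```

servo_tool(series=[{"dx": -0.0005,"dy": 0,"dz": 0,"rx": 0,"ry": 0,"rz": 0,"fingers": 0.01},{"dx": -0.0005,"dy": 0,"dz": 0,"rx": 0,"ry": 0,"rz": 0,"fingers": 0.01},{"dx": 0,"dy": 0,"dz": 0,"rx": 0,"ry": 0,"rz": 0,"fingers": 0.01}])

```text
time_s: 14.75
position: [0.5514, -0.1645, 0.1688]
ee_rot: [[-0.002, 0.14, 0.99], [0.0, 0.99, -0.14], [-1.0, -0.0, -0.002]]
ft_force: [-5.3, 0.4, 1.9]
grip_width: 0.019
```

```bash
python3 - <<'E'
from rig import r
s=r.read_state();print(s['position'],s['ft_force'],s['moment'],s['ee_rot'][0])
E
```

```text
[ 0.55137875 -0.16452851  0.16882805] [-5.34575458  0.41421067  1.88566212] [-0.13828781  1.42007563  0.09798472] [-0.0018432   0.13990369  0.9901634 ]
```

servo_tool(series=[{"dx": -0.0005,"dy": 0,"dz": 0,"rx": 0,"ry": 0,"rz": 0,"fingers": 0.01},{"dx": -0.0005,"dy": 0,"dz": 0,"rx": 0,"ry": 0,"rz": 0,"fingers": 0.01},{"dx": 0,"dy": 0,"dz": 0,"rx": 0,"ry": 0,"rz": 0,"fingers": 0.01}])

```text
time_s: 15.0
position: [0.5514, -0.1645, 0.1698]
ee_rot: [[-0.002, 0.14, 0.99], [0.0, 0.99, -0.14], [-1.0, -0.0, -0.002]]
ft_force: [-5.9, -0.3, 2.6]
grip_width: 0.0192
```

```bash
python3 - <<'E'
from rig import r
s=r.read_state();print(s['position'],s['ft_force'],s['moment'],s['ee_rot'][0])
E
```

```text
[ 0.55141756 -0.16453825  0.16980882] [-5.90468459 -0.2630442   2.60715238] [-0.12959297  1.36238132  0.1093961 ] [-0.00178495  0.13992335  0.99016073]
```

servo_tool(series=[{"dx": -0.0005,"dy": 0,"dz": 0,"rx": 0,"ry": 0,"rz": 0,"fingers": 0.01},{"dx": -0.0005,"dy": 0,"dz": 0,"rx": 0,"ry": 0,"rz": 0,"fingers": 0.01},{"dx": 0,"dy": 0,"dz": 0,"rx": 0,"ry": 0,"rz": 0,"fingers": 0.01}])

```text
time_s: 15.25
position: [0.5514, -0.1646, 0.1708]
ee_rot: [[-0.002, 0.14, 0.99], [0.0, 0.99, -0.14], [-1.0, -0.0, -0.002]]
ft_force: [-6.0, -0.5, 2.3]
grip_width: 0.0189
```

servo_tool(series=[{"dx": -0.0005,"dy": 0,"dz": 0,"rx": 0,"ry": 0,"rz": 0,"fingers": 0.01},{"dx": -0.0005,"dy": 0,"dz": 0,"rx": 0,"ry": 0,"rz": 0,"fingers": 0.01},{"dx": 0,"dy": 0,"dz": 0,"rx": 0,"ry": 0,"rz": 0,"fingers": 0.01}])

```text
time_s: 15.5
position: [0.5514, -0.1645, 0.1717]
ee_rot: [[-0.002, 0.14, 0.99], [0.0, 0.99, -0.14], [-1.0, -0.0, -0.002]]
ft_force: [-4.9, -0.6, 1.4]
grip_width: 0.0194
```

```bash
python3 - <<'E'
from rig import r
s=r.read_state();print(s['position'],s['ft_force'],s['moment'],s['ee_rot'][0])
E
```

```text
[ 0.55138125 -0.16451029  0.17173647] [-4.88601128 -0.60936583  1.35626939] [-0.15638704  1.34135118  0.12285654] [-0.00190669  0.13994052  0.99015808]
```

The plug rose to about 5 mm over the rim with spring force throughout, so it's in the pocket. Checking that it resists turning back, then releasing.

servo_tool(series=[{"dx": 0,"dy": 0,"dz": 0,"rx": -1.5,"ry": 0,"rz": 0,"fingers": 0.01},{"dx": 0,"dy": 0,"dz": 0,"rx": -1.5,"ry": 0,"rz": 0,"fingers": 0.01},{"dx": 0,"dy": 0,"dz": 0,"rx": 0,"ry": 0,"rz": 0,"fingers": 0.01}])

```text
time_s: 15.75
position: [0.5518, -0.1647, 0.1719]
ee_rot: [[-0.001, 0.087, 0.996], [-0.0, 0.996, -0.087], [-1.0, -0.0, -0.001]]
ft_force: [-3.6, -0.8, 1.8]
grip_width: 0.0192
```

```bash
python3 - <<'E'
from rig import r
s=r.read_state();print(s['position'],s['ft_force'],s['moment'],s['ee_rot'][0])
E
```

```text
[ 0.55180697 -0.16472613  0.17189403] [-3.61567204 -0.7990535   1.80790959] [-0.29548951  1.05529311  0.02829241] [-0.00100442  0.08686448  0.99621963]
```

servo_tool(series=[{"dx": 0,"dy": 0,"dz": 0,"rx": 0,"ry": 0,"rz": 0,"fingers": 0.03},{"dx": 0,"dy": 0,"dz": 0,"rx": 0,"ry": 0,"rz": 0,"fingers": 0.05},{"dx": 0,"dy": 0,"dz": 0,"rx": 0,"ry": 0,"rz": 0,"fingers": 0.05},{"dx": 0,"dy": 0,"dz": 0,"rx": 0,"ry": 0,"rz": 0,"fingers": 0.05},{"dx": 0,"dy": 0,"dz": 0,"rx": 0,"ry": 0,"rz": 0,"fingers": 0.05},{"dx": 0,"dy": 0,"dz": 0,"rx": 0,"ry": 0,"rz": 0,"fingers": 0.05}])

```text
time_s: 16.25
position: [0.5524, -0.1646, 0.1722]
ee_rot: [[0.0, 0.088, 0.996], [0.0, 0.996, -0.088], [-1.0, 0.0, 0.0]]
ft_force: [0.3, 0.0, 0.0]
grip_width: 0.0498
```

servo_tool(series=[{"dx": -0.01,"dy": 0,"dz": 0,"rx": 0,"ry": 0,"rz": 0,"fingers": 0.05},{"dx": -0.02,"dy": 0,"dz": 0,"rx": 0,"ry": 0,"rz": 0,"fingers": 0.05},{"dx": -0.02,"dy": 0,"dz": 0,"rx": 0,"ry": 0,"rz": 0,"fingers": 0.05},{"dx": -0.02,"dy": 0,"dz": 0,"rx": 0,"ry": 0,"rz": 0,"fingers": 0.05},{"dx": -0.02,"dy": 0,"dz": 0,"rx": 0,"ry": 0,"rz": 0,"fingers": 0.05},{"dx": -0.02,"dy": 0,"dz": 0,"rx": 0,"ry": 0,"rz": 0,"fingers": 0.05},{"dx": -0.01,"dy": -0.02,"dz": 0,"rx": 0,"ry": 0,"rz": 0,"fingers": 0.05},{"dx": 0,"dy": -0.02,"dz": 0,"rx": 0,"ry": 0,"rz": 0,"fingers": 0.05},{"dx": 0,"dy": -0.02,"dz": 0,"rx": 0,"ry": 0,"rz": 0,"fingers": 0.05},{"dx": 0,"dy": -0.02,"dz": 0,"rx": 0,"ry": 0,"rz": 0,"fingers": 0.05},{"dx": 0,"dy": 0,"dz": 0,"rx": 0,"ry": 0,"rz": 0,"fingers": 0.05},{"dx": 0,"dy": 0,"dz": 0,"rx": 0,"ry": 0,"rz": 0,"fingers": 0.05}])

```text
time_s: 17.25
position: [0.545, -0.2451, 0.2927]
ee_rot: [[0.0, 0.09, 0.996], [-0.0, 0.996, -0.09], [-1.0, 0.0, 0.0]]
ft_force: [-0.0, 0.8, -0.3]
grip_width: 0.0503
```

```bash
python3 - <<'E'
from h import *
s=r.read_state();im=r.grab_frame('wrist');cv2.imwrite('pics/w4.png',im)
cv2.imwrite('pics/scene2.png',r.grab_frame('scene'))
print(s['time_s'],s['position'],s['ft_force'])
G=[]
for lo,hi in (((45,90,50),(78,255,255)),((20,120,100),(35,255,255))):
    for c in blobs(im,lo,hi,60)[:3]:
        x=cv2.minAreaRect(c);P=[cast('wrist',p,.201,s) for p in cv2.boxPoints(x)];print(x,cast('wrist',x[0],.201,s).round(4),'len',max(np.linalg.norm(P[0]-P[1]),np.linalg.norm(P[1]-P[2])).round(4))
        e=max((P[0]-P[1],P[1]-P[2]),key=np.linalg.norm);print('yaw',np.degrees(np.arctan2(e[1],e[0])))
E
```

```text
17.25 [ 0.54503697 -0.24506426  0.29268105] [-0.0441355   0.76942031 -0.29349051]
((318.0, 85.0), (62.0, 28.0), 90.0) [ 0.5521 -0.1642  0.201 ] len 0.0394
yaw 85.4811849785497
((318.0, 84.0), (54.0, 4.0), 90.0) [ 0.5522 -0.1636  0.201 ] len 0.0342
yaw 84.91142290949234
```

View pics/w4.png

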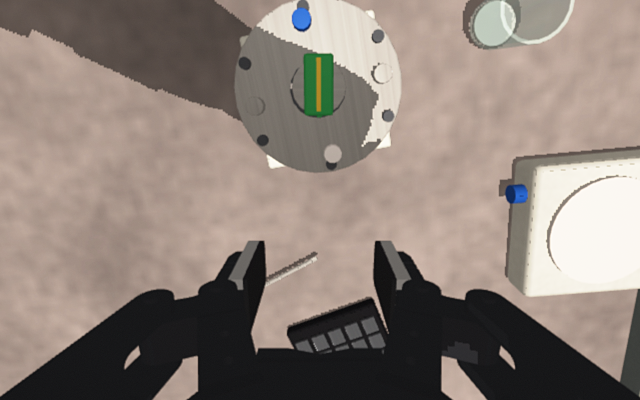

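The last wrist view shows the green plug upright and centred in the port at (318,85), with its line at yaw −95°. That's about 82° clockwise of the slots and agrees with the green marks. The gripper is clear. Handing in.

```bash
python3 -c "
from rig import r
print(r.sign_off())"
```

```text
the job is handed in; nothing more can be done
None
```

The green plug is in the bioreactor port, pressed down, twisted about 82° clockwise to the stop, lifted into its lock pockets and released. I handed the job in at about 17 s of the 72 s allowed.

**Forces:** the highest readings I saw were about 7 N vertically and 6 N sideways, well under the 40 N limit. I read force only at the end of each move, so short peaks in between aren't covered.

**Lock:** the plug rose to about 5 mm over the rim. The spring still pushed up on it throughout, and there was no hard ceiling at 2 mm. That height comes from the arm's position, not from a separate measurement.

**Position:** the last wrist picture shows the plug upright and within about 1 mm of the port centre. Its line is at −95°, against −92° from the green marks.

**Not settled:**
- My turn-back test was inconclusive. A 3° reverse met little resistance, which fits within the 5° play, and I did not try turning further or pulling the plug after release.
- I did not take a final picture of the other plugs. No contact was felt near them, and the gripper was clear of everything at hand-in.

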